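# Check-pull a bonded anchor tab with a spring gauge

## Robot

A 6-joint arm with a two-finger parallel gripper is mounted at the origin on the work surface. World frame = base frame: x ahead of the robot, y to its left, z up, the work surface at z = 0. Lengths are in m, angles in rad, forces in N, time in s.
With the tool pointing down it reaches from about 0.375 to 0.9 m from the base axis. Payload 3.1 kg.
Tool frame: the origin (TCP) lies at the very end of the fingers, on their centre line; the grasp point (between the pads) lies 19 mm behind it; z points along the fingers, y is the line along which they close (so a half turn about z gives the same grasp; the last joint's range is limited). The gripper opens to 87 mm and grips with 3 to 60 N. Pads are 19 mm wide; open, the fingers measure 117 mm over their backs; the gripper's body (75 mm by 190 mm) begins 51 mm behind the grasp point.
Start: joints at [1.002, 0.527, 1.433, -0, 1.181, -0.178], TCP at [0.238, 0.578, 0.223] pointing down, gripper open.
Joint ranges: [-3.08, 3.08], [-0.75, 2.2], [0.22, 2.44], [-1.43, 4.57], [0, 2.65], [-2.85, 2.85]. Speed limits (rad/s): [2.79, 2.79, 3.14, 3.14, 3.14, 3.14].

## Interface

Orientations are given as a unit quaternion [x, y, z, w].
In Python, from rig import robot gives the robot as it stands. The module is installed in compiled form; this text tells all that it offers.
- The arm moves only by the tool play_rows, never from a script. Its argument "steps" is one flat list of numbers, 5 for each row, row after row: the opening, from -1 (shut) to 1 (fully open), then the shift along the tool's x, y, z as a fraction of full scale, then the turn about the tool's z as a fraction of full scale. In form: [claw, tx, ty, tz, twist, claw, tx, ty, tz, twist, ...]. A call has exactly 10 rows; each row shifts and turns the commanded pose from where the row before left it, along the tool's axes as they then stand; what a row does not reach is not made up. Full scale, the value 1, is 0.03 m for a shift and 0.1 rad for a turn. A row lasts 1/10 s, in which the tool goes at most 50 mm and 8.59 degrees, less where a joint would pass 70% of its speed; a pose out of reach is approached as far as the arm can. A call with a number of a shift or a turn outside -1 to 1 is refused whole. A call with a gripper value outside its range is refused whole. The fingers move at their own pace and stop on an object; "grip_force" is the grip in N (left out, the last holds). Time passes only in rows, so rows that do not move let the fingers close, or fill a call up. It gives the time, the measured TCP pose, the force, the opening and the grip force at its end, in the units of the state.
- robot.get_obs(): the state, without advancing time (a new reading comes with each control period).
- robot.camera(name): name is "scene" or "side" or "wrist"; returns a dict with "image" (480x640x3 uint8, red, green, blue), "mtx" (3x3 intrinsics, pixels), "D" ([k1, k2, p1, p2, k3] as OpenCV has them; the pictures are not rectified), "rvec" (rotation vector, rad) and "tvec" (3), from world to camera coordinates, as OpenCV has them. Camera axes: x right, y down, z forward; pixel columns grow to the right and rows downward; lengths in m; the calibration is good to about 2 mm. A picture is of the moment at which its call begins. There is no depth.
- robot.hand_in(): hands the job in; it is judged then, once.
The state is a dict: "time": time; "q": joint angles; "joint_velocities": joint speeds; "joint_torque": joint torques, N m; "position": TCP position; "tool_rot": TCP orientation; "ft_force": force on the tool from outside, world axes, zero at the start; "moment": the same for the moment, N m; "grip_width": finger opening in m; "grip_force": force on a finger pad.
Only numpy, scipy, OpenCV 4.12 (cv2) and the standard library are available. Lean on these libraries where they do the work, as an engineer would, in place of code of your own. Each camera call takes 0.05 s, during which the arm holds its last target. There are 200 camera calls.

## Task

The steel anchor tab that will retain the spectrometer has been glued to the bench and needs its 10 N check pull. Take the spring gauge out of its cradle, lower the hook pin at the end of its rod right through the hole in the tab, and draw the gauge straight back from the tab, level and in line with it, until the wide black 10 N band on the rod stands at the mouth of the case, without ever running the rod out to its end stop. Finish while holding the gauge there at that pull with the pin still in the hole: do not let go, and leave the other things on the bench where they are.

Things in the scene. Friction and masses are not known exactly. Their poses are not given: they have to be found in the camera images.
- gauge: Spring gauge: flat aluminium case, white end caps, white scale plates on both flanks; 130 long (own x), 26 wide (y), 36 tall (z), about 0.36 kg. Origin: centre of the case's underside; +x points to its nose, where the rod comes out, z up. Starts on its narrow edge in the cradle, hook pin down, nose overhanging. Grip the flat flanks from above at mid-length. A thin ring reaches 27 behind the case.
- rod (a joint): How far the rod is drawn out of the case, m: 0 fully in (start), end stop 0.060. The inner spring pulls it in with 1.0 N at 0 and 225 N/m more: 10 N at 0.040; friction up to 0.2 N. A wide black band, 8 mm, round the bright rod spans 0.036 to 0.044: its front edge leaves the mouth at 0.036, its rear edge at 0.044. Thin lines mark 2, 4, 6, 8, 12, 14 N.
- pin_tip (a point): Lowest point of the hook pin. The 8 mm steel rod runs along the gauge's +x, its axis 18 above the case's underside; 45 in front of the mouth (rod in) it turns straight down into the pin, 7 mm in diameter, round end, tip 28 below the rod's axis and 10 below the case's underside, 110 in front of the case's centre. Axes as the gauge's.
- anchor: Anchor tab of folded steel, glued down: a level tab 36 wide, 5 thick, underside 16 and top 21 above the bench, with one hole. Origin: on the bench below the hole's centre. Free end 16 from the hole's centre at own -x, facing roughly the robot; at x = +34 the tab folds down to a base plate 60 x 60 x 4 (x = 34 to 94). Pull towards own -x, the gauge's x along the anchor's x.
- hole (a point): Centre of the hole at the tab's top face, 21 above the bench; hole diameter 14 mm, axis vertical, free space of 16 below the tab.
- cradle: Grey plastic cradle, fixed, 124 x 56 mm: two saddles 14 thick, 82 clear between them along own x; the case stands on their floors, 22 above the bench, between lips that rise to 34. Base plate 8 thick. Origin: centre of its underside; the gauge lies along its x. Stands left or right, the tube rack on the other side.
- rack: Black tube rack with capped glass tubes, 100 x 75 x 78 mm, loose bystander; origin at the centre of its underside (as for all the following).
- bottle: Amber bottle, 70 mm across, 150 tall, bystander.
- mug: White mug, 74 mm across, 85 tall, handle at own +y, bystander.
- mouse: Black computer mouse, 105 x 60 x 33 mm, bystander.
- tweezers: Steel tweezers lying flat along own x, 135 x 22 x 6 mm, bystander.
- jar: Small clear jar with white lid, 44 mm across, 55 tall, bystander.
- adhesive: Twin-barrel adhesive syringe lying flat along own x, 143 x 50 x 16 mm, bystander.
Things that resemble listed ones, but are neither listed nor needed, are in the scene too. Several things have the shape of the gauge; the one meant has the colours described above. What is shaped like the anchor but turquoise is not meant.

How it is judged:
By the outcome, as a careful person would: the job done as asked, in the order asked, and still so for the second after the job is handed in, while the arm keeps its last pose, push and grip.
It also fails if it takes over 56 s, if anything falls off the work surface, if the arm or the gripper's body presses on something with over 40 N, if the wrist force passes 120 N, or if a joint passes its speed limit or range.

## Working session

There is one attempt and no reset: what is moved stays moved. The work goes in short steps, Python scripts to look and compute and a tool call to move; the robot and the scene stay as the last step left them, time stands still between calls to the robot, and variables do not carry over. Pictures are saved under pics/ and viewed, at most 11 in all, crops included, and the job is handed in when it is done.

Besides the shell and the picture viewer there is one more tool, called after "Call:" by a JSON object that holds its "fn" and its "kwargs", one argument or row to a line. play_rows: Moves the arm, as the interface text tells. Shift numbers are shares of 0.03 m and turn numbers shares of 0.1 rad, none past 1 either way. Its arguments: {"type":"object","properties":{"steps":{"type":"array"},"grip_force":{"type":"number"}},"required":["steps"]}

```bash
mkdir -p pics; cat > h.py <<'E'
import numpy as np,cv2
from rig import robot
def cam(n,save=None):
    c=robot.camera(n)
    if save: cv2.imwrite('pics/'+save+'.png',c['image'][:,:,::-1])
    return c
def ray(c,uv):
    R=cv2.Rodrigues(np.array(c['rvec'],float))[0];t=np.array(c['tvec'],float).ravel()
    p=cv2.undistortPoints(np.array([[uv]],float),np.array(c['mtx']),np.array(c['D']))[0,0]
    d=R.T@np.array([p[0],p[1],1]);return -R.T@t,d/np.linalg.norm(d)
def onz(c,uv,z):
    o,d=ray(c,uv);return o+d*(z-o[2])/d[2]
def tri(rs):
    A=sum(np.eye(3)-np.outer(d,d) for o,d in rs);b=sum((np.eye(3)-np.outer(d,d))@o for o,d in rs)
    return np.linalg.solve(A,b)
def proj(c,P):
    return cv2.projectPoints(np.array(P,float).reshape(-1,3),np.array(c['rvec'],float),np.array(c['tvec'],float),np.array(c['mtx']),np.array(c['D']))[0][:,0]
E
python3 - <<'E'
from h import *
for n in('scene','side'):
    c=cam(n,n+'0'); print(n,ray(c,(320,240)))
print(robot.get_obs())
E
```

```text
scene (array([ 1.21751455, -0.57118187,  0.81799884]), array([-0.60444391,  0.47698466, -0.6380699 ]))
side (array([ 0.02945461, -0.86146594,  0.75395498]), array([ 0.41287006,  0.71373543, -0.56579153]))
{'time': 0.1, 'q': array([ 1.00149748e+00,  5.28389703e-01,  1.43378896e+00, -4.36804338e-05,
        1.18141724e+00, -1.78477077e-01]), 'joint_velocities': array([ 0.00154426, -0.00183972, -0.00058383,  0.00098211, -0.00064376,
       -0.00095476]), 'joint_torque': array([-7.92696119e-04, -4.40986812e+01, -1.77150017e+01,  6.34558685e-02,
        5.34499018e-02, -7.41232748e-05]), 'position': array([0.23769364, 0.57730616, 0.22165466]), 'tool_rot': array([ 1.94161368e-01,  9.80969092e-01, -9.39802717e-04, -3.47028901e-04]), 'ft_force': array([ 0.1009206 , -0.02739609,  0.27435189]), 'moment': array([ 0.0440305 , -0.00036113, -0.01852554]), 'grip_force': 0.0, 'grip_width': 0.08744762015910416}
```

View pics/scene0.png

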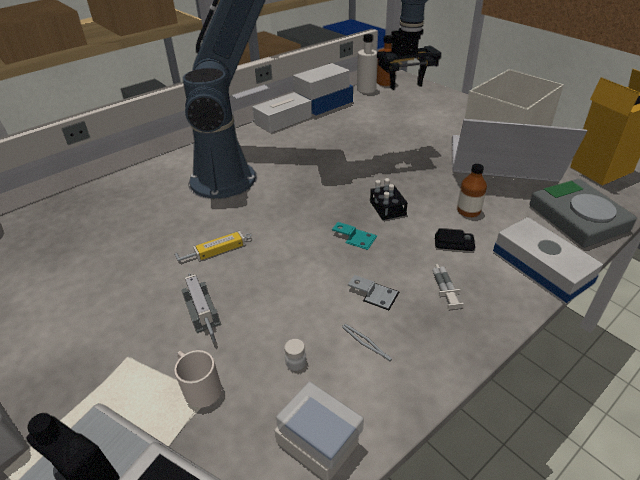

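View pics/side0.png

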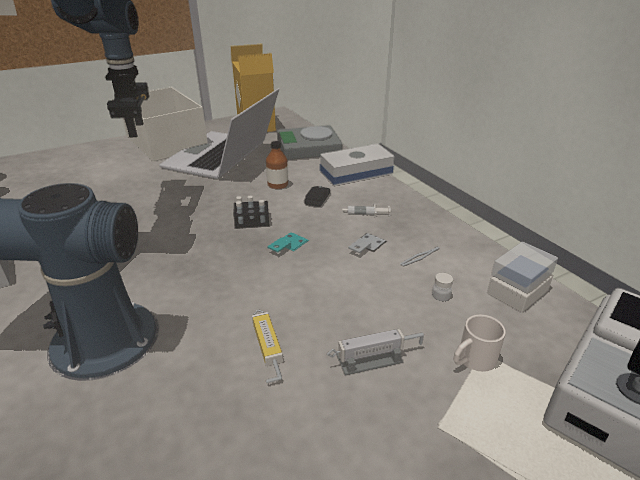

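The scene view shows the silver gauge in its cradle at about (200,300) and the steel anchor at (372,292); the turquoise and yellow ones are decoys. In the side view the gauge is at (375,347) and the anchor at (367,244). I'll enlarge these.

```bash
python3 - <<'E'
from h import *
a=cv2.imread('pics/scene0.png');b=cv2.imread('pics/side0.png')
f=lambda i,x,y:cv2.resize(i[y:y+75,x:x+100],(400,300),interpolation=cv2.INTER_CUBIC)
cv2.imwrite('pics/z.png',np.vstack([np.hstack([f(a,155,270),f(a,325,262)]),np.hstack([f(b,325,310),f(b,320,210)])]))
E
```

```text
(no output)
```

View pics/z.png

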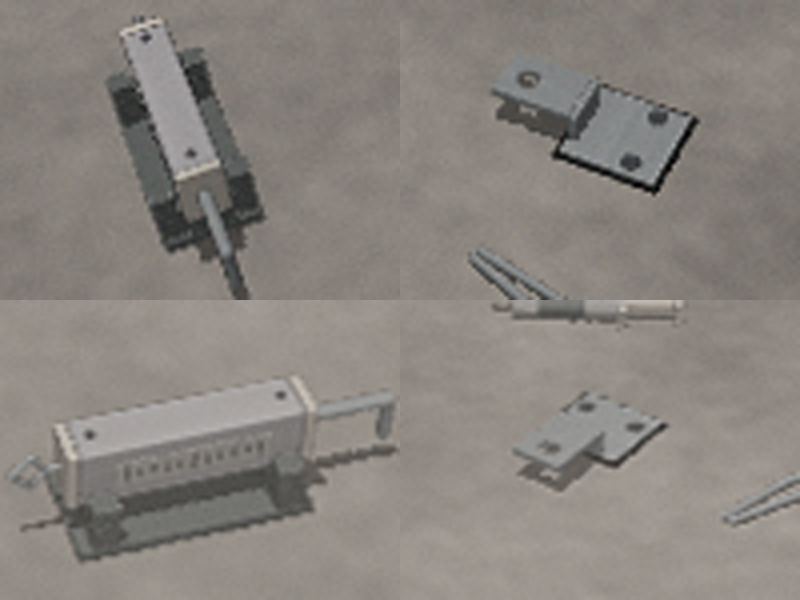

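The enlargements give the gauge's top corners and screws, the tab's hole (scene crop (529,79), side crop (549,446)) and the base screws. Next I turn them into positions.

```bash
python3 - <<'E'
from h import *
a=cam('scene');b=cam('side')
S=lambda x,y,ox,oy:((x+.5)/4-.5+ox,(y+.5)/4-.5+oy)
np.set_printoptions(precision=4,suppress=True)
g=lambda x,y:S(x,y,155,270);an=lambda x,y:S(x-400,y,325,262)
gs=lambda x,y:S(x,y-300,325,310);as_=lambda x,y:S(x-400,y-300,320,210)
def rep(n,p,q,z):
    print(n,onz(a,p,z),onz(b,q,z),tri([ray(a,p),ray(b,q)]))
rep('g rear screw',g(146,37),gs(90,435),.058);rep('g front screw',g(191,153),gs(281,395),.058)
cs=np.array([onz(a,g(*p),.058) for p in [(120,33),(158,20),(178,180),(217,162)]]);print('scene top corners',cs, cs.mean(0))
cs=np.array([onz(b,gs(*p),.058) for p in [(52,426),(76,424),(290,377),(313,416-2)]]);print('side top',cs)
rep('hole',an(529,79),as_(549,446),.021)
rep('bs1',an(657,117),as_(636,426),.004);rep('bs2',an(631,162),as_(636,426),.004);rep('bs1b',an(657,117),as_(587,407),.004)
print('tab end scene',onz(a,an(491,92),.021),onz(a,an(519,55),.021),'base far',onz(a,an(697,120),.004),onz(a,an(655,190),.004),onz(a,an(555,155),.004))
print('tab end side',onz(b,as_(513,452),.021),onz(b,as_(556,468),.021))
E
```

```text
g rear screw [ 0.4085 -0.3153  0.058 ] [ 0.4056 -0.3174  0.058 ] [ 0.4067 -0.3152  0.056 ]
g front screw [ 0.5058 -0.34    0.058 ] [ 0.5026 -0.3416  0.058 ] [ 0.5041 -0.3397  0.0559]
scene top corners [[ 0.3954 -0.3253  0.058 ]
 [ 0.4003 -0.3032  0.058 ]
 [ 0.5185 -0.3549  0.058 ]
 [ 0.5209 -0.3325  0.058 ]] [ 0.4588 -0.329   0.058 ]
side top [[ 0.3927 -0.3033  0.058 ]
 [ 0.4036 -0.308   0.058 ]
 [ 0.5141 -0.3339  0.058 ]
 [ 0.5084 -0.3596  0.058 ]]
hole [ 0.6396 -0.008   0.021 ] [ 0.6347 -0.0102  0.021 ] [ 0.6375 -0.0061  0.0178]
bs1 [0.7012 0.0392 0.004 ] [ 0.7138 -0.0002  0.004 ] [0.7146 0.0156 0.0103]
bs2 [0.7166 0.0017 0.004 ] [ 0.7138 -0.0002  0.004 ] [0.7157 0.0025 0.0021]
bs1b [0.7012 0.0392 0.004 ] [0.6979 0.0358 0.004 ] [0.7003 0.0398 0.0017]
tab end scene [ 0.6327 -0.0323  0.021 ] [0.6206 0.0015 0.021 ] base far [0.7187 0.0552 0.004 ] [ 0.741  -0.0034  0.004 ] [ 0.6833 -0.0275  0.004 ]
tab end side [ 0.6103 -0.0042  0.021 ] [ 0.6249 -0.0332  0.021 ]
```

Call:
{"fn": "play_rows", "kwargs": {
  "steps": [0.3,-0.9,-0.6,0,0,0.3,-0.9,-0.6,0,0,0.3,-0.9,-0.6,0,0,0.3,-0.9,-0.6,0,0,0.3,-0.9,-0.6,0,0,0.3,-0.9,-0.6,0,0,0.3,-0.9,-0.6,0,0,0.3,-0.9,-0.6,0,0,0.3,-0.9,-0.6,0,0,0.3,-0.9,-0.6,0,0],
  "grip_force": 45
}}

```text
time: 1.2
position: [0.4197, 0.3074, 0.2225]
tool_rot: [0.194, 0.981, -0.0, -0.0]
ft_force: [0.1, -0.4, 0.6]
grip_width: 0.0564
grip_force: 0.0
```

Call:
{"fn": "play_rows", "kwargs": {
  "steps": [0.3,-0.65,-0.9,0,0,0.3,-0.65,-0.9,0,0,0.3,-0.65,-0.9,0,0,0.3,-0.65,-0.9,0,0,0.3,-0.65,-0.9,0,0,0.3,-0.65,-0.9,0,0,0.3,-0.65,-0.9,0,0,0.3,-0.65,-0.9,0,0,0.3,-0.65,-0.9,0,0,0.3,-0.65,-0.9,0,0]
}}

```text
time: 2.2
position: [0.4967, -0.0167, 0.2226]
tool_rot: [0.194, 0.981, 0.0, 0.0]
ft_force: [-0.2, -0.7, -0.1]
grip_width: 0.0567
grip_force: 0.0
```

```bash
cat >> h.py <<'E'
from scipy.spatial.transform import Rotation as Ro
np.set_printoptions(precision=4,suppress=True)
def plan(goal,yaw=None):
    "total shift (units of full scale) in tool axes and twist units, to goal; yaw = gauge yaw (tool x + pi)"
    s=robot.get_obs();R=Ro.from_quat(s['tool_rot']).as_matrix();x=-R[:,0]
    cy=np.arctan2(x[1],x[0])
    print('pos',s['position'],'yaw',round(cy,4),'tilt',R[:2,2],'F',s['ft_force'],'w',s['grip_width'],'t',s['time'])
    print('shift units',R.T@(np.array(goal)-s['position'])/.03,'twist units',None if yaw is None else -(yaw-cy)/.1)
E
python3 - <<'E'
from h import *
a=cam('scene','s1')
print([onz(a,p,.02) for p in [(180,261),(250,238)]])
plan((.4555,-.3285,.16),-.247)
E
```

```text
[array([ 0.2906, -0.293 ,  0.02  ]), array([ 0.3317, -0.1088,  0.02  ])]
pos [ 0.4992 -0.0215  0.2228] yaw -0.3929 tilt [ 0.0033 -0.0046] F [ 1.8956 -2.5352  0.6715] w 0.05677296120941743 t 2.25
shift units [ -2.5618 -10.0037   2.1348] twist units -1.4592104389427907
```

Call:
{"fn": "play_rows", "kwargs": {
  "steps": [0.3,-0.25,-1,0,0,0.3,-0.25,-1,0,0,0.3,-0.25,-1,0,0,0.3,-0.25,-1,0,0,0.3,-0.25,-1,0,0,0.3,-0.25,-1,0.3,0,0.3,-0.25,-1,0.3,0,0.3,-0.25,-1,0.3,0,0.3,-0.25,-1,0.3,-0.73,0.3,-0.25,-1,0.3,-0.73]
}}

```text
time: 3.25
position: [0.4534, -0.3224, 0.1771]
tool_rot: [0.121, 0.993, 0.0, -0.0]
ft_force: [-0.1, -0.2, -0.4]
grip_width: 0.0565
grip_force: 0.0
```

```bash
python3 - <<'E'
from h import *
c=cam('wrist','w1')
plan((.4555,-.3285,.024),-.247)
print(proj(c,[[.4067,-.3163,.058],[.5041,-.341,.058],[.4555,-.3285,.058]]))
E
```

```text
pos [ 0.4536 -0.328   0.176 ] yaw -0.242 tilt [ 0.0004 -0.0043] F [ 0.9382 -2.6858 -0.4261] w 0.0564025832945322 t 3.3
shift units [-0.0588  0.0184  5.0679] twist units 0.05021179552597371
[[306.3412 178.9681]
 [306.2791 292.1263]
 [306.5062 238.5235]]
```

View pics/w1.png

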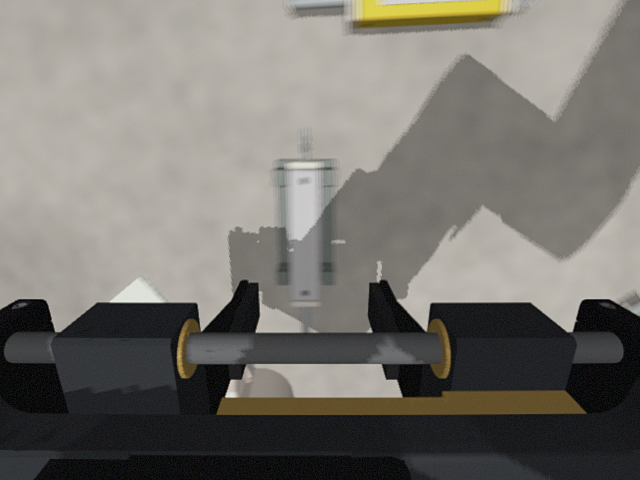

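The wrist view shows the gauge's top screws at about (304,181) and (305,294). The predicted positions are 2 px away (about 1.5 mm), so I correct that small offset and descend.

Call:
{"fn": "play_rows", "kwargs": {
  "steps": [0.3,-0.1,-0.05,0.5,0,0.3,0,0,0.7,0,0.3,0,0,0.7,0,0.3,0,0,0.7,0,0.3,0,0,0.7,0,0.3,0,0,0.6,0,0.3,0,0,0.5,0,0.3,0,0,0.3,0,0.3,0,0,0.2,0,0.3,0,0,0.1,0]
}}

```text
time: 4.3
position: [0.4565, -0.3236, 0.0273]
tool_rot: [0.122, 0.993, 0.0, -0.0]
ft_force: [-0.7, 0.4, 0.8]
grip_width: 0.0569
grip_force: 0.0
```

```bash
python3 - <<'E'
from h import *
a=cam('scene');b=cam('side')
cv2.imwrite('pics/g1.png',np.hstack([cv2.resize(c['image'][y:y+150,x:x+100,::-1],(400,600),interpolation=cv2.INTER_CUBIC) for c,x,y in((a,150,220),(b,325,260))]))
plan((.4565,-.3305,.024),-.247)
E
```

```text
pos [ 0.4565 -0.3238  0.0276] yaw -0.2449 tilt [ 0.0001 -0.0001] F [-0.0374 -0.1126 -0.0184] w 0.056916792834255873 t 4.4
shift units [-0.0532 -0.2183  0.1206] twist units 0.021155840067726417
```

View pics/g1.png

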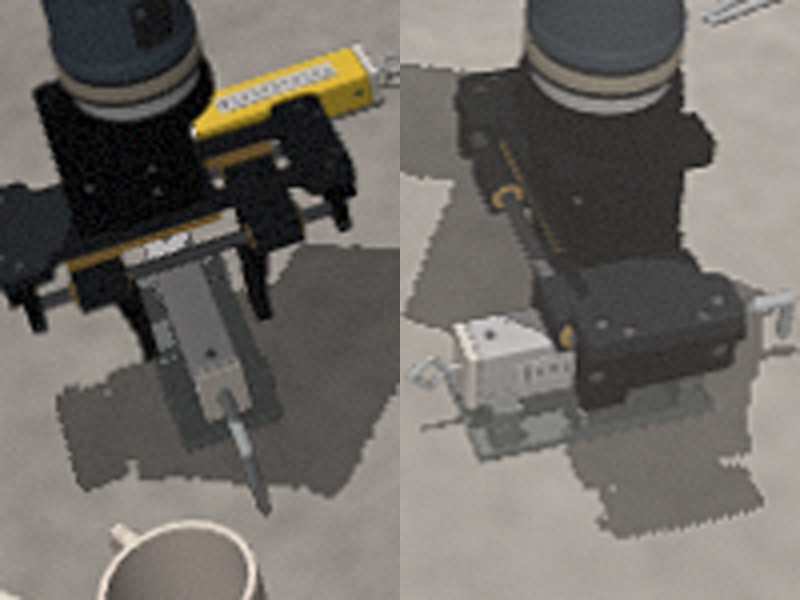

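The gripper straddles the case at mid-length. The gauge sits at (205,360) in the scene crop, between the fingers but off to one side by about 6 mm. I correct that and then close.

Call:
{"fn": "play_rows", "kwargs": {
  "steps": [0.3,-0.05,-0.1,0.1,0,0.3,0,-0.1,0,0,0.3,0,0,0,0,-1,0,0,0,0,-1,0,0,0,0,-1,0,0,0,0,-1,0,0,0,0,-1,0,0,0,0,-1,0,0,0,0,-1,0,0,0,0]
}}

```text
time: 5.4
position: [0.4563, -0.3293, 0.0246]
tool_rot: [0.122, 0.993, 0.0, -0.0]
ft_force: [1.2, 2.3, 1.9]
grip_width: 0.0257
grip_force: 45.0
```

```bash
python3 - <<'E'
from h import *
plan((.4565,-.3305,.1),-.247)
s=robot.get_obs();print(s['grip_force'],s['moment'])
E
```

```text
pos [ 0.4563 -0.3293  0.0246] yaw -0.245 tilt [-0.0003  0.001 ] F [1.2022 2.3421 1.945 ] w 0.025739564715337636 t 5.4
shift units [-0.0137 -0.0366 -2.5144] twist units 0.020084504523486535
44.99925311654806 [ 0.4489 -0.1659 -0.0284]
```

Call:
{"fn": "play_rows", "kwargs": {
  "steps": [-1,0,0,-0.15,0,-1,0,0,-0.3,0,-1,0,0,-0.4,0,-1,0,0,-0.5,0,-1,0,0,-0.5,0,-1,0,0,-0.5,0,-1,0,0,-0.4,0,-1,0,0,-0.2,0,-1,0,0,0,0,-1,0,0,0,0]
}}

```text
time: 6.4
position: [0.4561, -0.3297, 0.1129]
tool_rot: [0.122, 0.993, 0.0, -0.0]
ft_force: [0.2, 0.0, -3.9]
grip_width: 0.0258
grip_force: 45.0
```

```bash
python3 - <<'E'
from h import *
y=.385;d=np.array([np.cos(y),np.sin(y)])
a=cam('scene','s2');b=cam('side','d2')
g=np.array([.637,-.009])-.112*d
plan((*g,.11),y)
cv2.imwrite('pics/l1.png',np.hstack([cv2.resize(c['image'][y0:y0+150,x:x+100,::-1],(400,600),interpolation=cv2.INTER_CUBIC) for c,x,y0 in((a,150,200),(b,335,230))]))
E
```

```text
pos [ 0.456  -0.3294  0.1123] yaw -0.2448 tilt [-0.0012  0.0012] F [-0.3424 -0.5115 -4.1901] w 0.025289648254483772 t 6.5
shift units [-0.2487  9.6267  0.0861] twist units -6.298417271099357
```

View pics/l1.png

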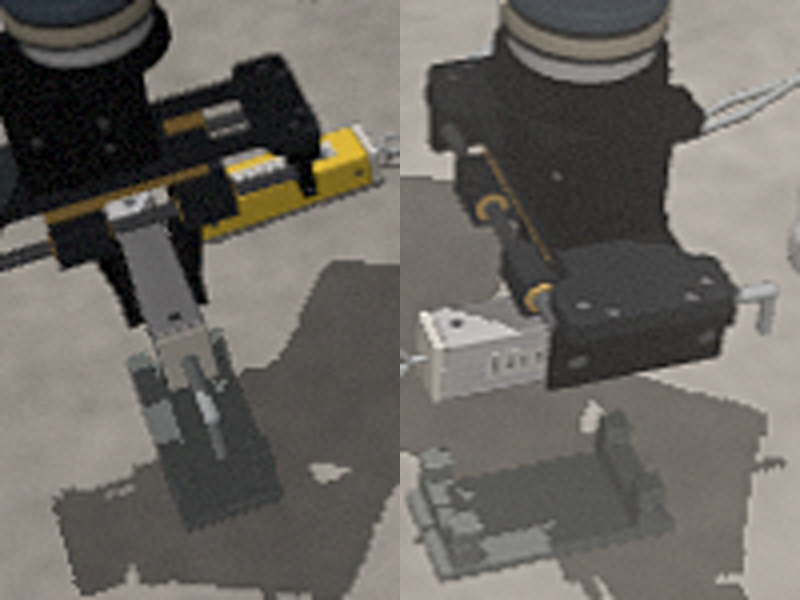

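The gauge is lifted clear of the cradle. The pin tip is at scene crop (222,456) and side crop (766,333), and I'll triangulate it before the next move.

```bash
python3 - <<'E'
from h import *
a=robot.camera('scene');b=robot.camera('side')
p=(222/4+150,456/4+200);q=(366/4+335,333/4+230)
t=tri([ray(a,p),ray(b,q)]);P=robot.get_obs()['position'];y=-.245
d=t-P;print(t,d[0]*np.cos(y)+d[1]*np.sin(y),-d[0]*np.sin(y)+d[1]*np.cos(y),d[2])
E
```

```text
[ 0.563  -0.3568  0.0978] 0.11033256550038333 -0.0004799173625244374 -0.014453989228658953
```

Call:
{"fn": "play_rows", "kwargs": {
  "steps": [-1,0,0.5,0,0,-1,0,1,0,0,-1,0,1,0,0,-1,0,1,0,0,-1,0,1,0,0,-1,0,1,0,0,-1,0,1,0,0,-1,0,1,0,0,-1,0,1,0,0,-1,0,1,0,0]
}}

```text
time: 7.6
position: [0.5251, -0.051, 0.1128]
tool_rot: [0.122, 0.993, 0.0, -0.001]
ft_force: [0.4, -0.3, -4.0]
grip_width: 0.0252
grip_force: 45.0
```

Call:
{"fn": "play_rows", "kwargs": {
  "steps": [-1,0,0,0,-0.5,-1,0,0,0,-0.8,-1,0,0,0,-0.8,-1,0,0,0,-0.8,-1,0,0,0,-0.8,-1,0,0,0,-0.8,-1,0,0,0,-0.8,-1,0,0,0,-0.6,-1,0,0,0,-0.4,-1,0,0,0,0]
}}

```text
time: 8.6
position: [0.5249, -0.0523, 0.1128]
tool_rot: [-0.192, 0.981, 0.0, -0.0]
ft_force: [-0.7, -0.8, -3.9]
grip_width: 0.0254
grip_force: 45.0
```

```bash
python3 - <<'E'
from h import *
y=.385;d=np.array([np.cos(y),np.sin(y)])
a=cam('scene','s3');b=cam('side','d3')
g=np.array([.637,-.009])-.112*d
plan((*g,.06),y)
f=lambda i,x,y:cv2.resize(i['image'][y:y+75,x:x+100,::-1],(800,600),interpolation=cv2.INTER_CUBIC)
cv2.imwrite('pics/p1.png',cv2.resize(np.hstack([f(a,325,235),f(b,310,185)]),(800,300)))
E
```

```text
pos [ 0.5251 -0.0526  0.1129] yaw 0.3848 tilt [-0.0007  0.0004] F [ 0.1985  0.2817 -3.2902] w 0.025161246034772797 t 8.7
shift units [-0.2708 -0.0553  1.7625] twist units -0.0022490115712792136
```

View pics/p1.png

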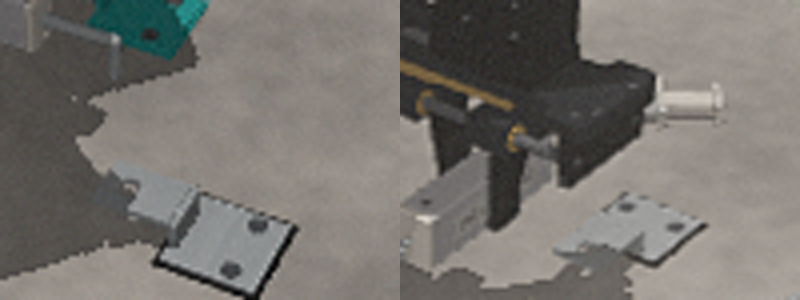

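The scene crop shows the pin at (116,76), in front of and above the tab hole at (130,187). In the side view the gripper hides the pin. I move over the hole, stop just above it, and compare.

Call:
{"fn": "play_rows", "kwargs": {
  "steps": [-1,-0.13,0,0,0,-1,-0.13,0,0.3,0,-1,-0.12,0,0.4,0,-1,0,-0.02,0.5,0,-1,0,0,0.4,0,-1,0,0,0.3,0,-1,0,0,0.2,0,-1,0,0,0.05,0,-1,0,0,0,0,-1,0,0,0,0]
}}

```text
time: 9.7
position: [0.5367, -0.0498, 0.049]
tool_rot: [-0.191, 0.982, -0.0, 0.0]
ft_force: [-0.1, 0.4, -4.8]
grip_width: 0.026
grip_force: 45.0
```

```bash
python3 - <<'E'
from h import *
a=cam('scene','s4');b=cam('wrist')
plan((.536,-.0488,.0186),.385)
P=robot.get_obs()['position'];d=np.array([np.cos(.3848),np.sin(.3848),0])
print('pred tip px',proj(a,[P+.11*d-[0,0,.0126]]))
f=lambda i,x,y,w,h:cv2.resize(i['image'][y:y+h,x:x+w,::-1],(400,600),interpolation=cv2.INTER_CUBIC)
cv2.imwrite('pics/p2.png',np.hstack([f(a,330,235,50,75),cv2.resize(b['image'][:,:,::-1],(400,300)).repeat(2,0)]))
E
```

```text
pos [ 0.5367 -0.0498  0.0491] yaw 0.3852 tilt [ 0.0012 -0.0004] F [ 0.5269 -0.1309 -4.797 ] w 0.02582086755565534 t 9.8
shift units [0.0106 0.0399 1.0171] twist units 0.0016661210394497417
pred tip px [[356.6005 276.5781]]
```

View pics/p2.png

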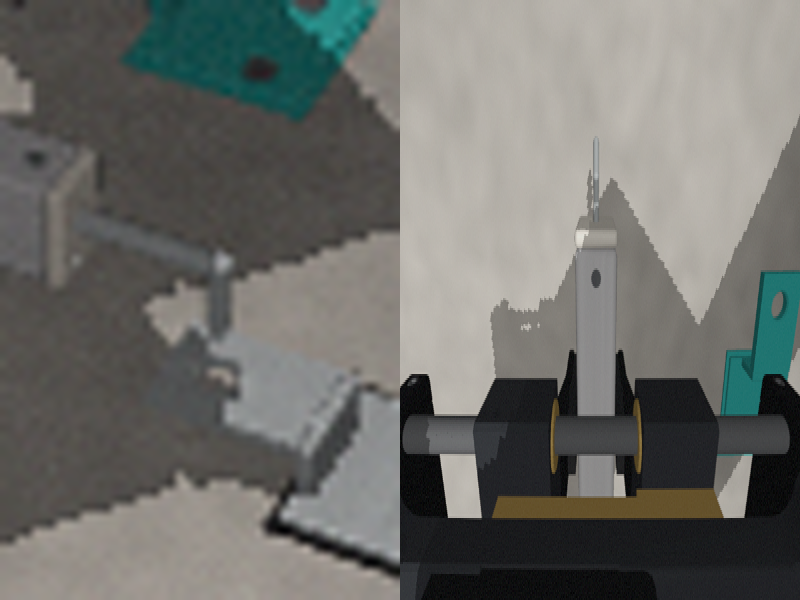

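The pin tip is at scene (356.9,276.8) against a prediction of (356.6,276.6), and the hole at (357.0,281.6) lies about 1 mm beyond it. I lower gently, checking the force.

Call:
{"fn": "play_rows", "kwargs": {
  "steps": [-1,-0.03,0.0,0.1,0,-1,0,0,0.1,0,-1,0,0,0.1,0,-1,0,0,0.1,0,-1,0,0,0.1,0,-1,0,0,0.07,0,-1,0,0,0.03,0,-1,0,0,0,0,-1,0,0,0,0,-1,0,0,0,0]
}}

```text
time: 10.8
position: [0.5373, -0.0494, 0.0307]
tool_rot: [-0.191, 0.982, -0.0, 0.0]
ft_force: [0.2, -0.6, -3.9]
grip_width: 0.0255
grip_force: 45.0
```

```bash
python3 - <<'E'
from h import *
a=cam('scene','s5')
plan((.5375,-.0495,.0196),.385)
P=robot.get_obs()['position'];d=np.array([np.cos(.3848),np.sin(.3848),0])
print('pred tip px',proj(a,[P+.11*d-[0,0,.0126]]), 'rod bend',proj(a,[P+.11*d+[0,0,.0154]]))
f=lambda i,x,y,w,h:cv2.resize(i['image'][y:y+h,x:x+w,::-1],(800,600),interpolation=cv2.INTER_CUBIC)
cv2.imwrite('pics/p3.png',f(a,330,255,60,45))
E
```

```text
pos [ 0.5372 -0.0494  0.0307] yaw 0.3852 tilt [ 0.0003 -0.0001] F [-0.2808  1.4125 -3.4468] w 0.02584612443599397 t 10.85
shift units [-0.007  -0.0079  0.3692] twist units 0.0020514260407661356
pred tip px [[356.7029 282.167 ]] rod bend [[356.9701 273.6777]]
```

View pics/p3.png

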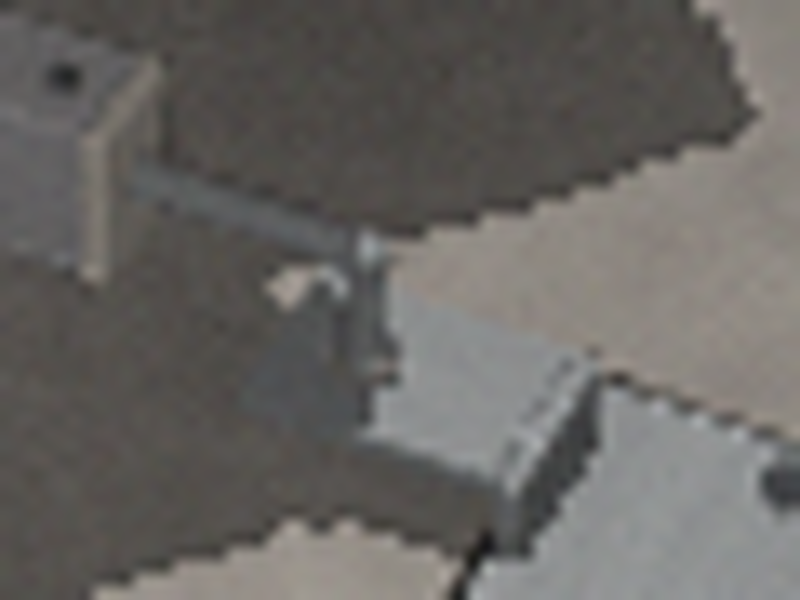

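The pin enters the hole at crop (365,350), with the hole's lit far edge visible at (378,370) and no contact force. I lower the rest of the way.

Call:
{"fn": "play_rows", "kwargs": {
  "steps": [-1,0,0,0.08,0,-1,0,0,0.08,0,-1,0,0,0.08,0,-1,0,0,0.08,0,-1,0,0,0.05,0,-1,0,0,0,0,-1,0,0,0,0,-1,0,0,0,0,-1,0,0,0,0,-1,0,0,0,0]
}}

```text
time: 11.85
position: [0.5372, -0.0493, 0.0196]
tool_rot: [-0.191, 0.982, -0.0, 0.0]
ft_force: [0.5, -0.4, -3.4]
grip_width: 0.0255
grip_force: 45.0
```

Call:
{"fn": "play_rows", "kwargs": {
  "steps": [-1,0.05,0,0,0,-1,0.05,0,0,0,-1,0.05,0,0,0,-1,0.05,0,0,0,-1,0.05,0,0,0,-1,0.05,0,0,0,-1,0,0,0,0,-1,0,0,0,0,-1,0,0,0,0,-1,0,0,0,0]
}}

```text
time: 12.85
position: [0.529, -0.0527, 0.0195]
tool_rot: [-0.191, 0.982, -0.0, 0.0]
ft_force: [2.1, 1.0, -3.9]
grip_width: 0.0259
grip_force: 45.0
```

```bash
cat >> h.py <<'E'
def pull(o=None):
    s=robot.get_obs();d=np.array([np.cos(.385),np.sin(.385),0]);n=np.array([-d[1],d[0],0])
    P=s['position']-np.array([.5373,-.0494,.0196])
    print('back mm',-P@d*1e3,'lat',P@n*1e3,'dz',P[2]*1e3,'F along',s['ft_force']@d,'lat',s['ft_force']@n,'z',s['ft_force'][2],'M',s['moment'],'w',s['grip_width'],'t',s['time'])
E
python3 -c "
from h import *
pull()"
```

```text
back mm 8.968950694225457 lat 0.0335063913879522 dz -0.12262215777530255 F along 2.33439588082681 lat 0.140231740452155 z -3.8931970792807435 M [ 0.2264 -0.1691  0.0065] w 0.025895468279597357 t 12.85
```

Call:
{"fn": "play_rows", "kwargs": {
  "steps": [-1,0.1,0,0,0,-1,0.1,0,0,0,-1,0.1,0,0,0,-1,0.1,0,0,0,-1,0.1,0,0,0,-1,0.1,0,0,0,-1,0.1,0,0,0,-1,0.1,0,0,0,-1,0.1,0,0,0,-1,0.1,0,0,0]
}}

```text
time: 13.85
position: [0.5027, -0.0641, 0.0197]
tool_rot: [-0.192, 0.981, -0.001, 0.002]
ft_force: [7.2, 6.2, -6.3]
grip_width: 0.0258
grip_force: 45.0
```

Call:
{"fn": "play_rows", "kwargs": {
  "steps": [-1,0.05,0,0,0,-1,0.05,0,0,0,-1,0,0,0,0,-1,0,0,0,0,-1,0,0,0,0,-1,0,0,0,0,-1,0,0,0,0,-1,0,0,0,0,-1,0,0,0,0,-1,0,0,0,0]
}}

```text
time: 14.85
position: [0.5003, -0.0652, 0.0197]
tool_rot: [-0.192, 0.981, -0.001, 0.002]
ft_force: [7.5, 5.7, -5.9]
grip_width: 0.0254
grip_force: 45.0
```

```bash
python3 - <<'E'
from h import *
for i in range(4):
    a=cam('scene','s6')
    pull()
s=robot.get_obs();P=s['position'];d=np.array([np.cos(.385),np.sin(.385),0])
# mouth is .065 ahead of centre (TCP ~centre), rod axis TCP+.0154
m=P+d*.065+[0,0,.0154]
print('px: mouth, rod ends at 37,41,45',proj(a,[m,m+d*.036,m+d*.044,m+d*.085]))
cv2.imwrite('pics/p4.png',cv2.resize(a['image'][245:305,305:385,::-1],(800,600),interpolation=cv2.INTER_CUBIC))
E
```

```text
back mm 40.22236960611339 lat -0.7573581254681822 dz 0.07736348126273149 F along 9.146802148144483 lat 2.9729037801751983 z -6.858415515618575 M [ 0.9466 -0.882   0.2963] w 0.026062726336883512 t 14.9
back mm 40.214141350701496 lat -0.7357459996724638 dz 0.09435341170161565 F along 9.188183237295306 lat 1.4708261607432112 z -6.0963132586525735 M [ 0.8978 -0.8914  0.3471] w 0.025949997140969964 t 14.95
back mm 40.21107725293041 lat -0.7452700149643763 dz 0.09720855429098257 F along 8.805885061730537 lat 2.0822831865489615 z -5.9827472848484655 M [ 0.9024 -0.932   0.2914] w 0.025696740902800483 t 15.0
back mm 40.23184553131556 lat -0.7560106234691384 dz 0.09994647450707606 F along 9.6337094448702 lat 2.4877418120347903 z -6.138897384111518 M [ 0.9182 -0.9539  0.3144] w 0.02583205734396447 t 15.05
px: mouth, rod ends at 37,41,45 [[324.8317 266.297 ]
 [338.1082 270.8598]
 [341.0985 271.8872]
 [356.6555 277.2297]]
```

View pics/p4.png

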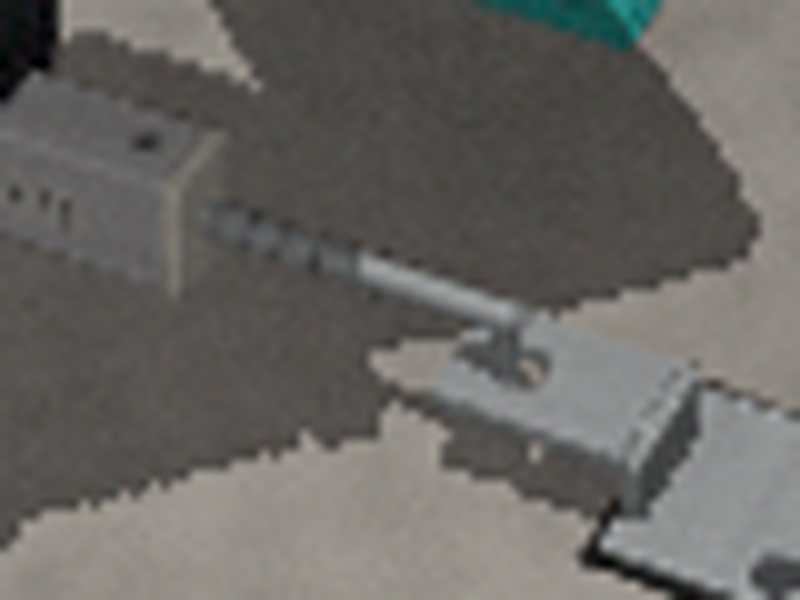

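The rod's dark band is just emerging at the mouth, crop (205–230,215). With force 9.2 N that puts it at about 36.4 mm. The pin is through the hole, sitting about 0.8 mm off to one side, so I pull another 3.7 mm with that small lateral correction.

Call:
{"fn": "play_rows", "kwargs": {
  "steps": [-1,0.03,0.01,0,0,-1,0.03,0.01,0,0,-1,0.03,0.01,0,0,-1,0.02,0,0,0,-1,0.02,0,0,0,-1,0,0,0,0,-1,0,0,0,0,-1,0,0,0,0,-1,0,0,0,0,-1,0,0,0,0]
}}

```text
time: 16.05
position: [0.4972, -0.0662, 0.0198]
tool_rot: [-0.191, 0.981, -0.001, 0.003]
ft_force: [7.6, 5.1, -6.8]
grip_width: 0.0259
grip_force: 45.0
```

```bash
python3 - <<'E'
from h import *
for i in range(5):
    a=cam('scene','s7')
    pull()
P=robot.get_obs()['position'];d=np.array([np.cos(.385),np.sin(.385),0]);m=P+d*.065+[0,0,.0154]
print(proj(a,[m,m+d*.004,m+d*.085]))
c=a['image'][245:305,305:385]
cv2.imwrite('pics/p5.png',cv2.resize(a['image'][250:295,315:375,::-1],(800,600),interpolation=cv2.INTER_CUBIC))
print([int(np.mean(a['image'][int(round(y)),int(round(x))])) for x,y in proj(a,[m+d*k*.001 for k in range(-6,84,2)])])
E
```

```text
back mm 43.59363932879033 lat -0.4482083500969397 dz 0.15837711544773245 F along 9.28381838654597 lat 1.653147055155956 z -7.1648547395106865 M [ 0.7931 -1.0394  0.2339] w 0.0256919963472727 t 16.1
back mm 43.55563688402599 lat -0.4574945961958257 dz 0.17352978190356833 F along 8.961611195411422 lat 1.7236312212741904 z -5.4900781569253905 M [ 0.752  -1.0122  0.2152] w 0.025833055785066956 t 16.15
back mm 43.56812422877668 lat -0.4456351819586538 dz 0.1541106433136548 F along 9.861447479385587 lat 1.6252960051193628 z -7.0438749586676455 M [ 0.8295 -1.0466  0.2614] w 0.025981803275117114 t 16.2
back mm 43.56257289929925 lat -0.4324497779684329 dz 0.16205650895215196 F along 9.9833119906667 lat 1.1395213228190237 z -7.99436065455554 M [ 0.821  -1.0186  0.2348] w 0.025582896037023628 t 16.25
back mm 43.55398993570616 lat -0.44667460115624896 dz 0.16969934518429666 F along 8.574300517491869 lat 0.771616716686247 z -6.926467788898274 M [ 0.8382 -1.0604  0.2045] w 0.02538467135199295 t 16.3
[[323.6805 265.7821]
 [325.138  266.2831]
 [355.4366 276.689 ]]
[97, 97, 59, 23, 23, 93, 81, 93, 93, 97, 84, 96, 96, 95, 84, 84, 81, 95, 96, 96, 72, 95, 91, 91, 126, 143, 123, 123, 140, 145, 124, 124, 139, 147, 127, 127, 140, 146, 125, 125, 137, 110, 126, 144, 144]
```

View pics/p5.png

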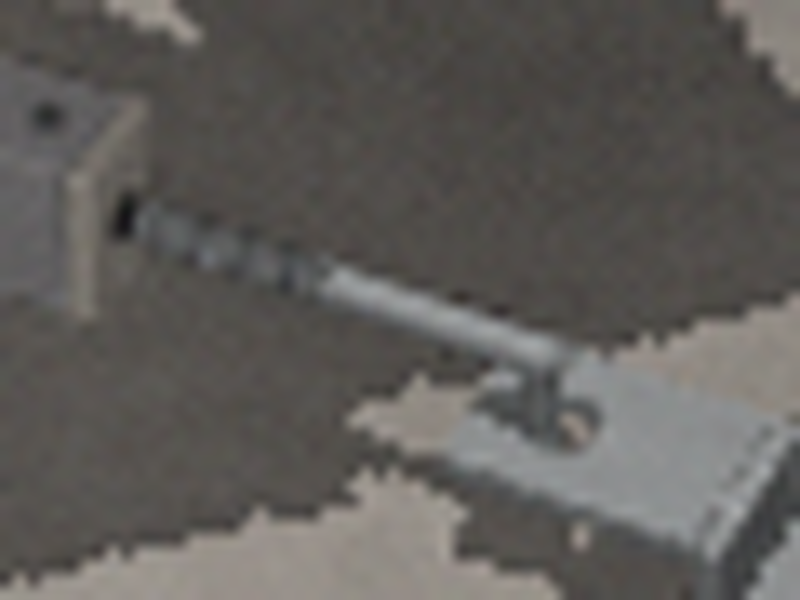

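The black band stands at the mouth, crop (112–143,215), about 2 px visible, which is half of its 3.2 px. I average several frames to confirm.

```bash
python3 - <<'E'
from h import *
I=[];F=[]
d=np.array([np.cos(.385),np.sin(.385),0])
for i in range(16):
    a=cam('scene');I.append(a['image'].astype(float));F.append(robot.get_obs()['ft_force']@d)
print('F',np.mean(F),np.std(F)/4); pull()
M=np.mean(I,0).mean(2).astype(np.float32)
P=robot.get_obs()['position'];m=P+d*.065+[0,0,.0154]
q=proj(a,[m+d*k*.001 for k in range(-8,92)]).astype(np.float32)
print(list(zip(range(-8,92),cv2.remap(M,q[:,0].copy(),q[:,1].copy(),cv2.INTER_LINEAR)[:,0].astype(int).tolist())))
E
```

```text
F 9.38625680161389 0.1448073012986467
back mm 43.57965171519759 lat -0.42263043994297966 dz 0.16522887726698812 F along 9.72706006784104 lat 0.9805212882227491 z -6.070109145445543 M [ 0.829  -0.9921  0.2685] w 0.026002300587723928 t 17.1
[(-8, 113), (-7, 111), (-6, 104), (-5, 98), (-4, 90), (-3, 80), (-2, 69), (-1, 53), (0, 37), (1, 28), (2, 52), (3, 76), (4, 89), (5, 87), (6, 85), (7, 85), (8, 89), (9, 94), (10, 95), (11, 95), (12, 95), (13, 89), (14, 85), (15, 83), (16, 86), (17, 91), (18, 94), (19, 96), (20, 95), (21, 93), (22, 90), (23, 87), (24, 84), (25, 83), (26, 85), (27, 89), (28, 92), (29, 93), (30, 94), (31, 94), (32, 85), (33, 76), (34, 74), (35, 82), (36, 90), (37, 91), (38, 91), (39, 93), (40, 104), (41, 118), (42, 126), (43, 128), (44, 130), (45, 130), (46, 130), (47, 131), (48, 133), (49, 136), (50, 135), (51, 132), (52, 130), (53, 129), (54, 130), (55, 132), (56, 133), (57, 134), (58, 133), (59, 131), (60, 130), (61, 130), (62, 130), (63, 132), (64, 134), (65, 135), (66, 133), (67, 131), (68, 129), (69, 129), (70, 131), (71, 133), (72, 134), (73, 134), (74, 131), (75, 129), (76, 128), (77, 128), (78, 130), (79, 131), (80, 133), (81, 133), (82, 132), (83, 132), (84, 129), (85, 119), (86, 109), (87, 104), (88, 107), (89, 116), (90, 127), (91, 137)]
```

The four scale lines, the band edge and the force all put the rod at about 37.8 mm. I draw 2.2 mm more.

Call:
{"fn": "play_rows", "kwargs": {
  "steps": [-1,0.02,0.01,0,0,-1,0.02,0,0,0,-1,0.02,0,0,0,-1,0.015,0,0,0,-1,0,0,0,0,-1,0,0,0,0,-1,0,0,0,0,-1,0,0,0,0,-1,0,0,0,0,-1,0,0,0,0]
}}

```text
time: 18.1
position: [0.4952, -0.0669, 0.0198]
tool_rot: [-0.191, 0.982, -0.001, 0.003]
ft_force: [9.6, 4.9, -6.9]
grip_width: 0.0257
grip_force: 45.0
```

```bash
python3 - <<'E'
from h import *
I=[];F=[]
d=np.array([np.cos(.385),np.sin(.385),0])
for i in range(20):
    a=cam('scene');I.append(a['image'].astype(float));F.append(robot.get_obs()['ft_force']@d)
print('F',np.mean(F),np.std(F)/4.5); pull()
M=np.mean(I,0).mean(2).astype(np.float32)
P=robot.get_obs()['position'];m=P+d*.065+[0,0,.0154]
q=proj(a,[m+d*k*.001 for k in range(-8,46)]).astype(np.float32)
print(list(zip(range(-8,46),cv2.remap(M,q[:,0].copy(),q[:,1].copy(),cv2.INTER_LINEAR)[:,0].astype(int).tolist())))
E
```

```text
F 10.014371109681221 0.08433005310990568
back mm 45.55605179491136 lat -0.3766555394330698 dz 0.16007298799353142 F along 9.88056531593784 lat 2.1252498246674274 z -6.782575678707785 M [ 0.8018 -1.0749  0.1771] w 0.025396198124664624 t 19.1
[(-8, 115), (-7, 106), (-6, 97), (-5, 92), (-4, 93), (-3, 91), (-2, 75), (-1, 52), (0, 29), (1, 22), (2, 20), (3, 25), (4, 51), (5, 77), (6, 90), (7, 88), (8, 85), (9, 86), (10, 89), (11, 93), (12, 95), (13, 94), (14, 94), (15, 89), (16, 85), (17, 84), (18, 86), (19, 91), (20, 94), (21, 94), (22, 94), (23, 92), (24, 90), (25, 86), (26, 83), (27, 82), (28, 85), (29, 91), (30, 94), (31, 94), (32, 94), (33, 93), (34, 89), (35, 86), (36, 84), (37, 87), (38, 91), (39, 92), (40, 93), (41, 96), (42, 112), (43, 128), (44, 133), (45, 132)]
```

```bash
python3 -c "
from rig import robot
print(robot.hand_in())"
```

```text
the job is handed in; nothing more can be done
None
```

I handed the job in with the gauge still gripped and its pin through the tab's hole: the 10 N band stands at the mouth of the case (rod about 40 mm out, 10.0 N measured) and the rod was kept short of its end stop.

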